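Scan a weld with a sprung probe and hold it on the test spot

ROBOT

A 6-joint arm with a two-finger parallel gripper is mounted at the origin on a cart in front of the work surface, level with it; the furniture and walls round the work are solid. World frame = base frame: x ahead of the robot, y to its left, z up, the work surface at z = 0. Lengths are in m, angles in degrees, forces in N, time in s.
With the tool pointing down it reaches from about 0.4 to 0.825 m from the base axis. Payload 7 kg.
Tool frame: the origin (TCP) lies between the finger pads; the fingertips stand 19 mm ahead of it and the grasp point (between the pads) is the TCP; z points along the fingers, y is the line along which they close (so a half turn about z gives the same grasp; the last joint's range is limited). The gripper opens to 88 mm and grips with 3 to 60 N. Pads are 19 mm wide; open, the fingers measure 130 mm over their backs; the gripper's body (78 mm by 193 mm) begins 47 mm behind the grasp point.
Start: joints at [88.929, 20.546, 0.682, 0, -70.136, -16.507], TCP at [0.204, 0.643, 0.246] pointing down, gripper open.
Joint ranges: [-176.03, 176.03], [-82.01, 121.73], [-58.28, 71.71], [-173.87, 95.51], [-174.79, -0.11], [-173.66, 173.66]. Speed limits (degrees/s): [136.94, 136.94, 172.46, 180, 180, 180].

INTERFACE

Orientations are given as [roll, pitch, yaw] about the fixed x, y, z axes, in that order (R = Rz(yaw) Ry(pitch) Rx(roll)).
In Python, from plant import get_obs, snapshot, close_job, spot_in, spot_point gives the robot as it stands.
- The arm moves only by the tool play_rows, never from a script. Its argument "plan" is a list of rows, each a list of 6 numbers: the shift along the tool's x, y, z in cm, then the turn, a rotation vector about the tool's x, y, z in degrees. A call has 1 to 20 rows; each row shifts and turns the commanded pose from where the row before left it, along the tool's axes as they then stand; what a row does not reach is not made up. A row lasts 1/12 s, in which the tool goes at most 41.7 mm and 7.16 degrees, less where a joint would pass 70% of its speed; a pose out of reach is approached as far as the arm can. A call is refused whole if a number of a shift passes 4.17 or a number of a turn 7.16, either way. A call with a gripper value outside its range is refused whole. "grip" is the finger opening in cm, from 0 to 8.76, set as the call begins (left out, the last holds). The fingers move at their own pace and stop on an object; the grip force is fixed at half the most. Time passes only in rows, so rows that do not move let the fingers close. It gives the time, the measured TCP pose, the force, the opening and the grip force at its end, in the units of the state.
- get_obs(): the state, without advancing time (a new reading comes with each control period).
- snapshot(name): name is "scene" or "top" or "wrist"; returns a dict with "frame" (400x640x3 uint8, red, green, blue), "fx", "fy", "cx", "cy" (pixels), "position" and "attitude" of the camera in the world. Camera axes: x right, y down, z forward; pixel columns grow to the right and rows downward; lengths in m; the calibration is good to about 2 mm. A picture is of the moment at which its call begins. There is no depth.
- close_job(): hands the job in; it is judged then, once.
Trained networks look in the newest picture that a camera, given by its name, has taken for a name from the list of things; names that differ only in an ending like _2 or _b are one class to them, and where a whole thing is asked for, a point or a joint stands for the part that bears it (a point fixed in the world has none). Each returns a list of dicts, best first, with "score" (0 to 1); they miss things now and then, are a little off and sometimes report something else, mostly with a low value. They report only what shows in the picture. A call takes as long as a camera call. They do not tell look-alikes from the thing itself.
- spot_in(camera, thing): "position" ([x, y, z] in m, in world coordinates, good to about 4 mm: the middle of the surface that is visible of it).
- spot_point(camera, thing): "position" ([x, y, z] in m, in world coordinates, good to about 4 mm: a listed point, or the origin of a listed thing).
The state is a dict: "clock": time; "joint_pos": joint angles; "qvel": joint speeds; "tau": joint torques, N m; "tool_pos": TCP position; "orientation": TCP orientation; "force": force on the tool from outside, world axes, zero at the start; "moment": the same for the moment, N m; "opening": finger opening in m; "gripper_force": force on a finger pad.
Only numpy, scipy, OpenCV 4.12 (cv2) and the standard library are available. Lean on these libraries where they do the work, as an engineer would, in place of code of your own. Each camera call takes 0.05 s, during which the arm holds its last target. There are 200 camera calls.

TASK

Take the orange weld probe out of its holder and set its sprung tip gently on the green mark on the weld seam, square to the sloping plate; then, keeping it square and the tip pressed lightly on the seam, trace slowly (about 2 or 3 cm a second) along the weld to the yellow spot. Finish holding the probe there, still in the gripper and still, square to the plate with its tip on the red centre of the yellow spot and the plunger pushed about half in. Whenever the probe touches the plate move slowly, never force it past the end of its spring and stay on the seam; leave everything else on the bench alone.

Things in the scene. Friction and masses are not known exactly. Their poses are not given: they have to be found in the camera images.
- probe: Loose weld probe, about 170 g, upright in the holder. Origin on its axis at the underside of its aluminium collar (34 mm across, 6 mm thick); z points up, away from the tip. Above the collar: orange 24 x 24 mm square grip, faces across x and y, 6 to 66 mm above the origin; black cap to 72 mm. Below: barrel 16 mm across, 20 mm long, in the holder's hole, then the sprung plunger with brass ball tip.
- plunger (a joint): Travel of the probe's spring-loaded tip into the barrel: 0 = fully out, 0.010 m = fully in. It resists with about 0.6 N plus 0.6 N per mm, so half in (5 mm) is about 3.6 N.
- tip (a point): The end of the probe's brass ball tip (ball 8 mm in diameter), 36 mm below the probe's origin on its axis when the plunger is fully out; it moves with the plunger.
- holder: Fixed grey block 80 x 80 x 50 mm with a 19 mm through hole down its middle, in which the probe stands, collar resting on the top face (50 mm above the origin). Origin at the centre of its underside.
- stand: Fixed blue sloped stand, base 150 x 200 mm, that carries the welded plates. Origin at the centre of its underside, on the worktop; its z is vertical, its y parallel to the seam.
- weld_plate: Two steel plates joined by a weld, fixed on the stand, together 132 x 220 x 10 mm, sloping 20 degrees down to the stand's -x side, roughly toward the robot. Origin: middle of the seam, top surface, 75 mm above the worktop; z square out of the plate, y along the seam (level), x up the slope. Weld: flush dark bead 8 mm wide at x = 0, full length. Bolt heads 6 mm high at x +-54, y +-98 mm.
- start_mark: Painted flat disc 18 mm in diameter on the seam, green with a white centre: where the scan begins. Origin at its centre on the plate's surface. Its own z is vertical (not tilted with the plate). It may be at either end of the seam; 80 to 120 mm from the test spot.
- test_spot: Painted flat disc 18 mm in diameter on the seam, yellow with a red centre: where the probe is to be held. Origin at its centre on the plate's surface. Its own z is vertical (not tilted with the plate).
- vee_block: Bystander: loose ground steel vee block, 55 x 60 x 45 mm. Origin at the centre of its underside. Leave it where it is.
- nut_1: Bystander: loose steel hex nut, 30 x 34 x 16 mm. Origin at the centre of its underside. Leave it where it is.
- scriber: Bystander: loose grey steel scriber, 10 x 119 x 10 mm. Origin at the centre of its underside. Leave it where it is.
- spool_1: Bystander: loose dark turned sleeve standing upright, 41 mm in diameter, 77 mm high. Origin at the centre of its underside. Leave it where it is.
- marker: Bystander: loose paint marker, white with a red end, 17 x 136 x 17 mm. Origin at the centre of its underside. Leave it where it is.
Mind the look-alikes: they are no part of the job. Leave any blue look-alike of the probe alone. What is shaped like the holder but turquoise is not meant.

How it is judged:
By the outcome, as a careful person would: the job done as asked, in the order asked, and still so for the second after the job is handed in, while the arm keeps its last pose, push and grip.
It also fails if it takes over 48 s, if anything falls off the work surface, if the arm or the gripper's body presses on something with over 40 N, if the wrist force passes 120 N, or if a joint passes its speed limit or range.

## Working session

There is one attempt and no reset: what is moved stays moved. The work goes in short steps, Python scripts to look and compute and a tool call to move; the robot and the scene stay as the last step left them, time stands still between calls to the robot, and variables do not carry over. Pictures are saved under pics/ and viewed, at most 10 in all, crops included, and the job is handed in when it is done.

Besides the shell and the picture viewer there is one more tool, called after ">>>" as name([rows], argument=value, ...), one row to a line, values as JSON. play_rows: Moves the arm, as the interface text tells. Its arguments: {"type":"object","properties":{"plan":{"type":"array","items":{"type":"array","items":{"type":"number"}}},"grip":{"type":"number"}},"required":["plan"]}

```bash
ls; mkdir -p pics
cat > h.py <<'E'
import numpy as np, cv2
from scipy.spatial.transform import Rotation as R
from plant import *
def save(n,f,crop=None,s=1):
    d=snapshot(n); im=d["frame"][:,:,::-1]
    if crop: im=im[crop[1]:crop[3],crop[0]:crop[2]]
    cv2.imwrite("pics/"+f,cv2.resize(im,None,fx=s,fy=s,interpolation=cv2.INTER_CUBIC)); return d
def att(a):
    a=np.array(a,float)
    return a if a.shape==(3,3) else (R.from_quat(a).as_matrix() if a.size==4 else R.from_euler('xyz',a,degrees=True).as_matrix())
def ray(d,u,v,z):
    r=att(d["attitude"])@np.array([(u-d["cx"])/d["fx"],(v-d["cy"])/d["fy"],1]); p=np.array(d["position"]); return p+r*(z-p[2])/r[2]
def proj(d,P):
    c=att(d["attitude"]).T@(np.array(P)-d["position"]); return [d["cx"]+d["fx"]*c[0]/c[2],d["cy"]+d["fy"]*c[1]/c[2]]
E
python3 - <<'E'
from h import *
for n in("scene","top"):
    d=save(n,n+"1.png"); print(n,d["fx"],d["cx"],d["cy"],d["position"],d["attitude"])
    for t in("probe","holder","stand","weld_plate","start_mark","test_spot"):
        for q in spot_point(n,t)[:3]: print(t,np.round(q["position"],3),round(q["score"],2),np.round(proj(d,q["position"])))
print(get_obs())
E
```

```text
pics
scene 382.1197277248034 322.38513710373496 200.38309964703052 [-0.27874105 -0.57083988  0.63556488] [-120.19698359    0.26782682  -54.50384795]
probe [0.602 0.212 0.037] 0.79 [286. 180.]
probe [ 0.523 -0.187  0.072] 0.72 [380. 217.]
probe [0.489 0.208 0.052] 0.47 [264. 189.]
holder [0.626 0.327 0.002] 0.86 [267. 177.]
holder [0.489 0.211 0.002] 0.78 [265. 202.]
stand [ 0.527 -0.184 -0.   ] 0.86 [377. 238.]
weld_plate [ 0.525 -0.186  0.074] 0.76 [380. 216.]
start_mark [ 0.531 -0.142  0.076] 0.6 [367. 210.]
test_spot [ 0.513 -0.243  0.072] 0.52 [397. 226.]
top 406.35760558947135 315.8852188771446 201.75243177917528 [ 0.25762614 -0.04275397  1.50942413] [-1.69936825e+02  1.39860582e-01 -8.87503759e+01]
probe [0.599 0.214 0.037] 0.57 [250. 179.]
probe [0.488 0.21  0.049] 0.51 [249. 208.]
holder [ 0.627  0.324 -0.001] 0.79 [223. 174.]
holder [ 0.485  0.212 -0.003] 0.73 [251. 211.]
stand [ 0.523 -0.186 -0.001] 0.63 [356. 203.]
weld_plate [ 0.527 -0.185  0.072] 0.68 [358. 199.]
weld_plate [0.491 0.205 0.048] 0.63 [250. 207.]
test_spot [ 0.517 -0.246  0.072] 0.48 [375. 202.]
{'clock': 0.7, 'joint_pos': array([ 8.89278659e+01,  2.05439062e+01,  6.80162545e-01, -2.25447308e-03,
       -7.01353829e+01, -1.65071652e+01]), 'qvel': array([ 0.05469098,  0.0263967 , -0.11861279, -0.02745361,  0.02170689,
        0.03628315]), 'tau': array([ 1.00769881e-03, -5.82153404e+01,  2.93251759e+01,  7.00127631e+00,
        1.26291873e-02, -8.55892210e-06]), 'tool_pos': array([0.20386183, 0.64343492, 0.24556819]), 'orientation': array([-1.79999765e+02,  2.28111350e-03, -1.75800653e+01]), 'force': array([ 0.22312065,  0.00150071, -0.04713176]), 'moment': array([ 0.03073492, -0.0192433 ,  0.0372722 ]), 'gripper_force': 0.0, 'opening': 0.08751244883224794}
```

View pics/scene1.png

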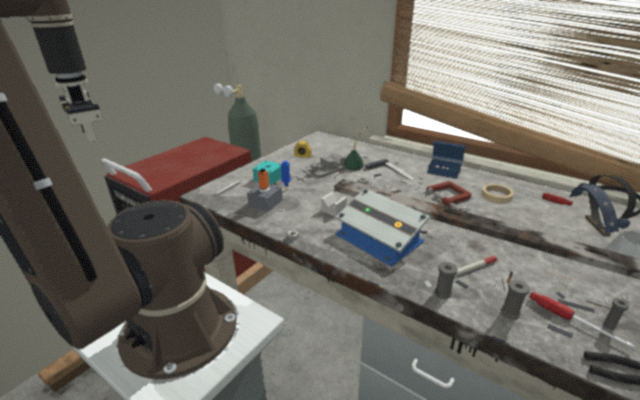

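View pics/top1.png

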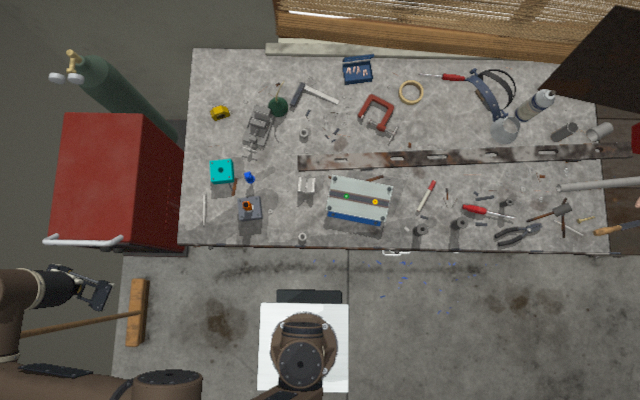

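The orange probe in the grey holder shows at scene (264,180) and top (248,206). The candidates for it are:
- orange probe: scene (264,180), chosen by colour and grey holder
- blue look-alike: scene (286,173)
- turquoise block: scene (267,172)

The green mark is at top (346,196) and the yellow one at top (375,202). I'll approach at height and check with a close crop.

>>> play_rows([
  [2.7,2.2,0,0,0,0],
  [2.7,2.2,0,0,0,0],
  [2.7,2.2,0,0,0,0],
  [2.7,2.2,0,0,0,0],
  [2.7,2.2,0,0,0,0],
  [2.7,2.2,0,0,0,0],
  [2.7,2.2,0,0,0,0],
  [2.7,2.2,0,0,0,0],
  [2.7,2.2,0,0,0,0],
  [2.7,2.2,0,0,0,0],
  [2.7,2.2,0,0,0,0],
  [2.7,2.2,0,0,0,0],
  [2.7,2.2,0,0,0,0],
  [0,0,0,0,0,0],
  [0,0,0,0,0,0],
])

```text
clock: 1.95
tool_pos: [0.4529, 0.2633, 0.2458]
orientation: [-180.0, -0.0, -17.8]
force: [-0.4, -0.1, -0.7]
opening: 0.0876
gripper_force: 0.0
```

Run:
```python
from h import *
d=save("wrist","w1.png"); print(d["fx"],d["position"],d["attitude"])
for t in("probe","holder"):
    for q in spot_point("wrist",t)[:3]: print(t,np.round(q["position"],4),round(q["score"],2),np.round(proj(d,q["position"])))
print(proj(d,[.487,.211,.122]))
o=get_obs();print(o["tool_pos"],o["orientation"],o["clock"])
```

```text
304.83339823707394 [0.52281405 0.23986115 0.38484006] [ 1.64189200e+02  1.03873474e-02 -1.07779671e+02]
probe [0.4889 0.2084 0.0499] 0.8 [349. 133.]
probe [0.594  0.2131 0.0362] 0.79 [315.  34.]
holder [0.6241 0.319  0.0026] 0.85 [219.  45.]
holder [ 0.4884  0.2087 -0.0016] 0.81 [344. 130.]
[np.float64(356.81612862523536), np.float64(141.53653221863198)]
[0.45188658 0.26537184 0.24566203] [-1.79981078e+02 -2.96345411e-03 -1.75556333e+01] 2.1
```

View pics/w1.png

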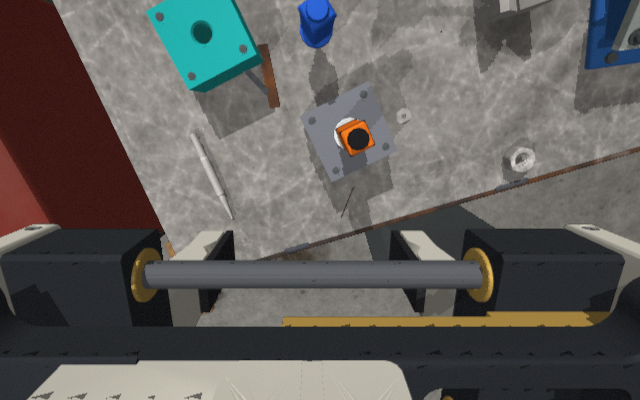

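The wrist view shows the orange probe in the grey holder (cap about (357,138)), with the blue one at (317,20) and the turquoise block at (203,35). I'll crop close to check the choice and the yaw.

Run:
```python
from h import *
d=save("wrist","w2.png",(290,70,410,195),5)
im=d["frame"].astype(int); r,g,b=im[...,0],im[...,1],im[...,2]
m=((r>150)&(g<150)&(b<90)).astype(np.uint8); m[250:]=0
print(cv2.connectedComponentsWithStats(m)[2:])
k=(im.max(2)<70).astype(np.uint8); k[:110]=0;k[160:]=0;k[:,:330]=0;k[:,380:]=0
n,l,s,c=cv2.connectedComponentsWithStats(k); i=1+s[1:,4].argmax(); print(s[i],c[i]); print(ray(d,*c[i],0.122))
```

```text
(array([[     0,      0,    640,    400, 255567],
       [   339,    118,     37,     35,    402],
       [   166,    242,      8,      8,     30],
       [   478,    249,      1,      1,      1]], dtype=int32), array([[319.45959768, 199.60145872],
       [355.98258706, 131.42288557],
       [169.53333333, 245.76666667],
       [478.        , 249.        ]]))
[350 127  21  21 355] [360.25915493 137.07605634]
[0.48891349 0.20943227 0.122     ]
```

View pics/w2.png

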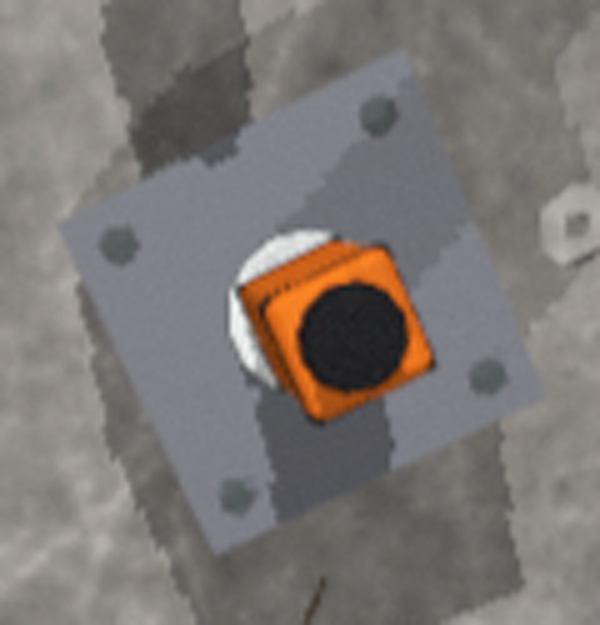

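The crop confirms the orange probe with black cap at crop (352,335), upright in the grey holder. Next I work out its yaw and the move.

Run:
```python
from h import *
d=snapshot("wrist")
def yaw(cs,z):
    P=np.array([ray(d,290+u/5,70+v/5,z)[:2] for u,v in cs]); e=np.roll(P,-1,0)-P
    a=np.degrees(np.arctan2(e[:,1],e[:,0])); print(P.mean(0),np.linalg.norm(e,axis=1),a%90)
yaw([(388,245),(434,367),(320,421),(264,300)],.116)
yaw([(405,48),(545,395),(218,555),(58,225)],.05)
o=get_obs();Rt=R.from_euler('xyz',o["orientation"],degrees=True).as_matrix();print(o["tool_pos"],o["orientation"],Rt.T@(np.array([.4889,.2094,.09])-o["tool_pos"]))
```

```text
[0.48826375 0.2088454 ] [0.02253484 0.02169112 0.02333102 0.02285725] [6.17482555 8.21003493 9.07340102 6.18485399]
[0.48747474 0.20866136] [0.07891234 0.07928167 0.07990503 0.07987966] [8.27723681 9.31274662 8.7144334  8.59457498]
[0.45167318 0.26569371 0.24559136] [-1.79991506e+02 -8.90665495e-04 -1.74978251e+01] [0.05242766 0.042519   0.15558588]
```

>>> play_rows([
  [2.6,2.15,0,0,0,0],
  [2.6,2.15,0,0,0,0],
  [0,0,1.5,0,0,-6.4],
  [0,0,1.5,0,0,-6.4],
  [0,0,1.5,0,0,-6.4],
  [0,0,1.5,0,0,-6.3],
  [0,0,1.5,0,0,0],
  [0,0,1.5,0,0,0],
  [0,0,0,0,0,0],
  [0,0,0,0,0,0],
])

```text
clock: 3.03
tool_pos: [0.4882, 0.2086, 0.1552]
orientation: [179.9, 0.1, 8.0]
force: [-0.7, -0.6, 0.9]
opening: 0.0874
gripper_force: 0.0
```

Run:
```python
from h import *
d=save("wrist","w3.png",(160,100,480,340),2)
o=get_obs();print(o["tool_pos"],o["orientation"])
for t in("probe",):
    for q in spot_point("wrist",t)[:3]: print(t,np.round(q["position"],4),round(q["score"],2))
im=d["frame"].astype(int)
print(proj(d,[.488,.209,.122]),proj(d,[*o["tool_pos"][:2],.122]))
```

```text
[0.48874103 0.20884266 0.15604745] [ 1.79981764e+02 -9.94327957e-03  7.99595307e+00]
probe [0.5958 0.2104 0.0357] 0.73
probe [0.4915 0.2093 0.0464] 0.66
[np.float64(309.21314511218606), np.float64(235.83149592868054)] [np.float64(309.63570821535967), np.float64(234.74717005725398)]
```

View pics/w3.png

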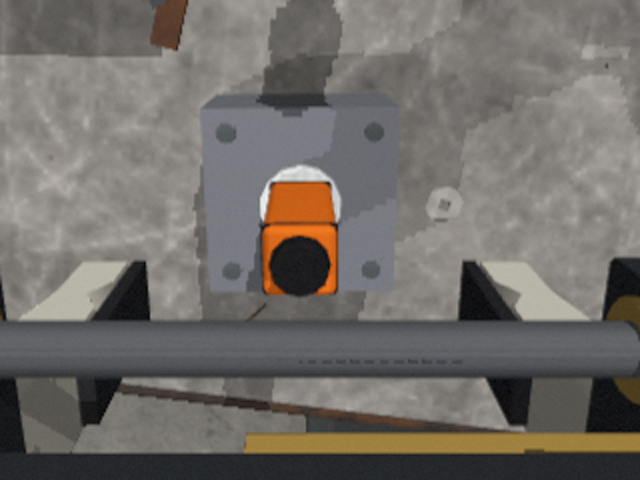

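The probe is centred between the fingers (cap crop (300,265)) and its faces are aligned. I'll descend and grip.

>>> play_rows([
  [0.1,0,1.8,0,0,0],
  [0,0,1.8,0,0,0],
  [0,0,1.8,0,0,0],
  [0,0,1.2,0,0,0],
  [0,0,0,0,0,0],
  [0,0,0,0,0,0],
])

```text
clock: 3.63
tool_pos: [0.49, 0.2086, 0.0902]
orientation: [180.0, -0.0, 7.9]
force: [-0.4, 0.2, -0.6]
opening: 0.0877
gripper_force: 0.0
```

>>> play_rows([
  [0,0,0,0,0,0],
  [0,0,0,0,0,0],
  [0,0,0,0,0,0],
  [0,0,0,0,0,0],
  [0,0,0,0,0,0],
  [0,0,0,0,0,0],
  [0,0,0,0,0,0],
  [0,0,0,0,0,0],
  [0,0,0,0,0,0],
  [0,0,0,0,0,0],
], grip=1.5)

```text
clock: 4.47
tool_pos: [0.4897, 0.2083, 0.0895]
orientation: [-180.0, -0.0, 7.9]
force: [-0.4, 1.8, -0.4]
opening: 0.0264
gripper_force: 0.3
```

>>> play_rows([
  [0,0,0,0,0,0],
  [0,0,0,0,0,0],
  [0,0,0,0,0,0],
  [0,0,0,0,0,0],
  [0,0,0,0,0,0],
  [0,0,0,0,0,0],
], grip=0)

```text
clock: 4.97
tool_pos: [0.4897, 0.2085, 0.0895]
orientation: [-180.0, -0.0, 7.9]
force: [0.3, 2.7, -0.5]
opening: 0.0237
gripper_force: 30.0
```

Run:
```python
from h import *
o=get_obs();print(o["clock"],o["tool_pos"],o["orientation"],o["force"],o["moment"],o["opening"],o["gripper_force"])
```

```text
4.9667 [0.48972722 0.20846992 0.08954648] [-1.79981880e+02 -1.10989360e-02  7.92423698e+00] [ 0.3425944   2.74570999 -0.47649784] [1.1058833  0.08317884 0.02811971] 0.023747234402892604 29.98940348625183
```

>>> play_rows([
  [0,0,-0.6,0,0,0],
  [0,0,-1,0,0,0],
  [0,0,-1,0,0,0],
  [0,0,-1.2,0,0,0],
  [0,0,-1.2,0,0,0],
  [0,0,-1.5,0,0,0],
  [0,0,-2.5,0,0,0],
  [0,0,-2.5,0,0,0],
  [0,0,-2.5,0,0,0],
  [0,0,0,0,0,0],
])

```text
clock: 5.8
tool_pos: [0.4916, 0.2086, 0.236]
orientation: [-179.9, -0.4, 8.0]
force: [0.6, -0.0, -0.4]
opening: 0.0238
gripper_force: 30.0
```

>>> play_rows([
  [-0.3,1.5,0,0,0,0],
  [-0.65,3,0,0,0,0],
  [-0.65,3,0,0,0,0],
  [-0.65,3,0,0,0,0],
  [-0.65,3,0,0,0,0],
  [-0.65,3,0,0,0,0],
  [-0.65,3,0,0,0,0],
  [-0.65,3,0,0,0,0],
  [-0.65,3,0,0,0,0],
  [-0.65,3,0,0,0,0],
  [-0.65,3,0,0,0,0],
  [-0.65,3,0,0,0,0],
  [-0.65,3,0,0,0,0],
  [-0.3,1.5,0,0,0,0],
  [0,0,0,0,0,5.5],
  [0,0,0,0,0,5.5],
  [0,0,0,0,0,5.5],
  [0,0,0,0,0,0],
  [0,0,0,0,0,0],
  [0,0,0,0,0,0],
])

```text
clock: 7.47
tool_pos: [0.4596, -0.1898, 0.2296]
orientation: [180.0, 0.0, -8.4]
force: [-0.6, 0.8, -1.6]
opening: 0.0236
gripper_force: 30.0
```

Run:
```python
from h import *
d=save("wrist","w4.png")
o=get_obs();print(o["clock"],o["tool_pos"],o["orientation"],o["force"],o["opening"])
for t in("tip","probe","start_mark","test_spot","weld_plate","stand"):
    for q in spot_point("wrist",t)[:2]: print(t,np.round(q["position"],4),round(q["score"],2),np.round(proj(d,q["position"])))
```

```text
7.5167 [ 0.45979577 -0.18968926  0.22960201] [ 1.79993335e+02  2.02634295e-02 -8.42845957e+00] [-1.07125379  0.29610897 -2.09351588] 0.0238693277675018
probe [ 0.4612 -0.1919  0.1932] 0.73 [313. 231.]
start_mark [ 0.5339 -0.1453  0.0764] 0.54 [251. 118.]
test_spot [ 0.5177 -0.2439  0.0749] 0.8 [359. 120.]
test_spot [ 0.5244 -0.1874  0.0682] 0.22 [298. 121.]
weld_plate [ 0.5235 -0.1902  0.0725] 0.88 [301. 122.]
stand [ 0.5197 -0.1873 -0.0006] 0.85 [301. 123.]
```

View pics/w4.png

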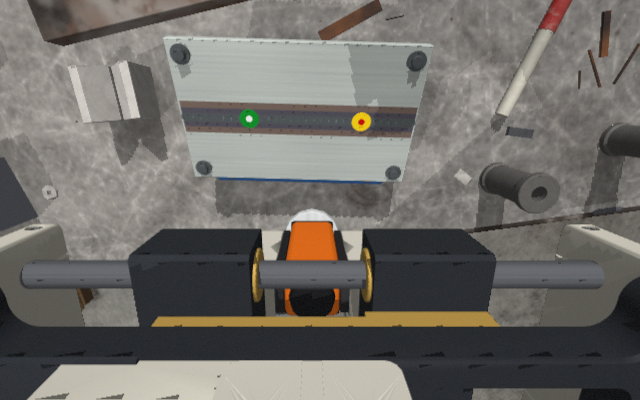

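The picture shows the plate with green at (249,119), yellow at (361,122), and the held probe at (312,260). I'll refine the marks and seam on the known z = 0.075 plane.

Run:
```python
from h import *
d=snapshot("wrist"); im=d["frame"].astype(int); r,g,b=im[...,0],im[...,1],im[...,2]
def cen(m):
    m=m.copy(); m[200:]=0; m[:90]=0; m[:,:190]=0; m[:,430:]=0
    n,l,s,c=cv2.connectedComponentsWithStats(m.astype(np.uint8)); i=1+s[1:,4].argmax(); x,y,w,h=s[i][:4]; return np.array([x+w/2-.5,y+h/2-.5]),s[i]
G=cen((g>r+40)&(g>b+30)); Y=cen((r>150)&(g>120)&(b<100))
print(G,Y); pg=ray(d,*G[0],.075); py=ray(d,*Y[0],.075); print(pg,py,np.linalg.norm(pg-py))
v=pg-py; psi=np.degrees(np.arctan2(-v[0],v[1])); print("yaw from marks",psi)
# bead: brightness columns
for u in(200,225,275,300,325,400):
    col=im[90:150,u].sum(1); print(u,col[8:45].tolist())
```

```text
(array([248.5, 119. ]), array([239, 110,  20,  19, 261], dtype=int32)) (array([361., 122.]), array([352, 113,  19,  19, 259], dtype=int32))
[ 0.53419576 -0.14203379  0.075     ] [ 0.51587558 -0.24559381  0.075     ] 0.10516799741118066
yaw from marks -10.03205892201373
200 [517, 520, 530, 506, 399, 286, 296, 300, 291, 298, 280, 252, 254, 239, 253, 236, 248, 228, 239, 282, 274, 246, 254, 245, 243, 241, 242, 245, 250, 275, 290, 276, 281, 291, 323, 448, 517]
225 [523, 521, 526, 534, 479, 361, 296, 289, 286, 288, 288, 271, 246, 250, 244, 240, 240, 244, 247, 245, 249, 248, 252, 244, 241, 237, 238, 239, 243, 254, 278, 289, 293, 288, 290, 395, 502]
275 [539, 538, 535, 530, 530, 502, 395, 279, 284, 289, 291, 284, 274, 246, 238, 234, 239, 244, 247, 254, 247, 251, 257, 258, 245, 244, 239, 241, 239, 237, 245, 267, 286, 281, 288, 282, 347]
300 [526, 538, 532, 524, 520, 524, 462, 343, 283, 280, 277, 284, 284, 266, 236, 233, 236, 236, 240, 245, 236, 239, 246, 253, 246, 244, 245, 242, 213, 206, 236, 244, 272, 285, 284, 287, 283]
325 [517, 531, 528, 525, 512, 515, 518, 420, 284, 280, 289, 284, 285, 272, 252, 215, 211, 233, 239, 234, 247, 248, 253, 252, 246, 246, 247, 241, 238, 239, 233, 239, 255, 276, 289, 283, 288]
400 [417, 424, 428, 425, 423, 415, 420, 428, 429, 347, 238, 235, 230, 230, 233, 217, 200, 189, 188, 191, 197, 199, 202, 204, 210, 203, 202, 203, 203, 198, 199, 196, 194, 193, 237, 281, 280]
```

Run:
```python
from h import *
d=snapshot("wrist"); o=get_obs(); Rt=R.from_euler('xyz',o["orientation"],degrees=True).as_matrix()
im=d["frame"][:,:,::-1].copy(); im=cv2.resize(im[180:330,240:390],None,fx=5,fy=5,interpolation=cv2.INTER_CUBIC)
def P(x,y,h): # probe coords: h above origin; TCP at h=39.5mm
    return proj(d,o["tool_pos"]+Rt@np.array([x,y,.0395-h]))
def pl(pts,c):
    q=(np.array(pts)-[240,180]+.5)*5; cv2.polylines(im,[np.int32(q)],True,c,1)
t=np.linspace(0,2*np.pi,40)
pl([P(.017*np.cos(a),.017*np.sin(a),.006) for a in t],(255,255,0))
pl([P(.017*np.cos(a),.017*np.sin(a),.0) for a in t],(255,0,255))
pl([P(*x,.066) for x in[(.012,.012),(.012,-.012),(-.012,-.012),(-.012,.012)]],(0,255,0))
pl([P(*x,.006) for x in[(.012,.012),(.012,-.012),(-.012,-.012),(-.012,.012)]],(0,0,255))
cv2.imwrite("pics/ov.png",im)
b=cv2.imread("pics/top1.png").astype(int); B,G,Rr=b[...,0],b[...,1],b[...,2]
d=snapshot("top")
for m in((G>Rr+30)&(G>B+20),(Rr>150)&(G>110)&(B<110)):
    m=m.copy();m[:185]=0;m[215:]=0;m[:,:335]=0;m[:,390:]=0
    n,l,s,c=cv2.connectedComponentsWithStats(m.astype(np.uint8)); i=1+s[1:,4].argmax(); print(s[i],c[i],ray(d,*c[i],.075))
```

```text
[343 193   6   6  25] [345.88 195.72] [ 0.53636667 -0.14099648  0.075     ]
[372 199   6   6  24] [374.79166667 201.20833333] [ 0.51854283 -0.244772    0.075     ]
```

View pics/ov.png

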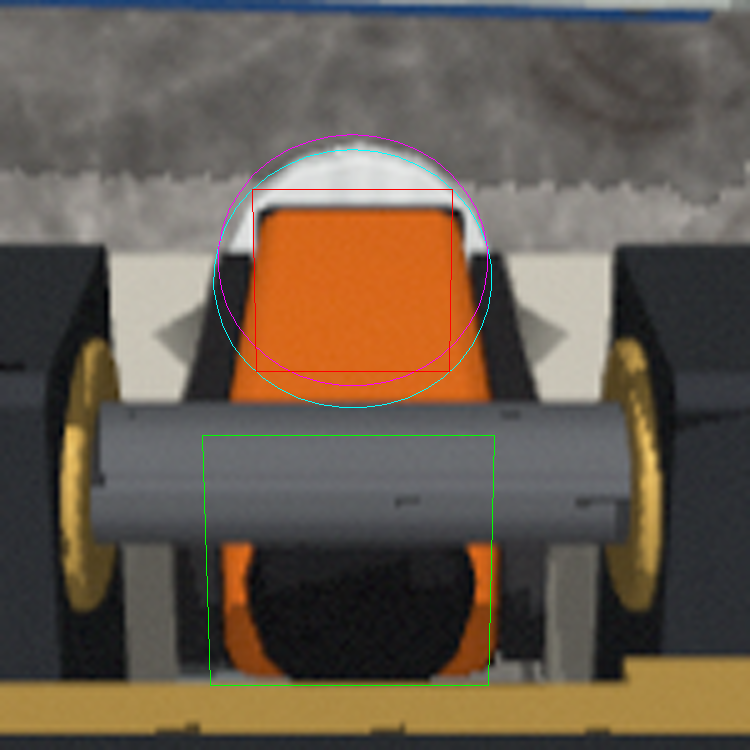

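The overlay shows the probe about 1–2 mm off its projection. That matches the offset between the wrist and top mark measurements, so I use green (0.536, -0.141), yellow (0.518, -0.2447) and seam yaw -9.9°. Now I tilt and hover over green.

>>> play_rows([
  [0,0,0,0,0,1.5],
  [0,0,0,0,6.7,0],
  [0,0,0,0,6.7,0],
  [0,0,0,0,6.6,0],
  [0.2,-1.5,0.8,0,0,0],
  [0.2,-1.5,0.8,0,0,0],
  [0.2,-1.5,0.8,0,0,0],
  [0.2,-1.6,0.8,0,0,0],
  [0.2,0,1,0,0,0],
  [0,0,1,0,0,0],
  [0,0,1,0,0,0],
  [0,0,0,0,0,0],
  [0,0,0,0,0,0],
  [0,0,0,0,0,0],
  [0,0,0,0,0,0],
  [0,0,0,0,0,0],
])

```text
clock: 9.3
tool_pos: [0.5012, -0.1349, 0.1754]
orientation: [-180.0, -20.1, -10.1]
force: [-0.1, -0.1, -2.0]
opening: 0.0243
gripper_force: 30.0
```

```bash
cat > t.py <<'E'
from h import *
G=np.array([.536,-.141,.075]);Y=np.array([.518,-.2447,.075])
o=get_obs(); Rt=R.from_euler('xyz',o["orientation"],degrees=True).as_matrix()
Rp=(R.from_euler('z',-9.9,degrees=True)*R.from_euler('y',-20,degrees=True)).as_matrix()
Rd=Rp@np.diag([1,-1,-1])
def st(L=.0755):
    print("t",o["clock"],"turn",np.round(R.from_matrix(Rt.T@Rd).as_rotvec(degrees=True),2),"Fn",np.round(Rp.T@o["force"],2))
    tip=o["tool_pos"]+Rt[:,2]*L
    for n,p in(("G",G),("Y",Y)): print(n,"cm tool",np.round(Rt.T@(p-tip)*100,2))
    return tip
E
python3 - <<'E'
from t import *
print(st(),o["tool_pos"],o["orientation"])
d=save("scene","s2.png",(330,150,450,260),6)
print(proj(d,G),proj(d,Y))
E
```

```text
t 9.3 turn [ 0.04 -0.06 -0.18] Fn [-0.74 -0.11 -1.89]
G cm tool [-0.13 -0.    3.1 ]
Y cm tool [-0.09 10.52  3.11]
[ 0.52673133 -0.13941142  0.10452384] [ 0.50122594 -0.13490252  0.17544207] [-179.97832598  -20.06327664  -10.08846517]
[np.float64(367.2610537625466), np.float64(209.24236411910636)] [np.float64(398.26020602546123), np.float64(224.00663087443135)]
```

View pics/s2.png

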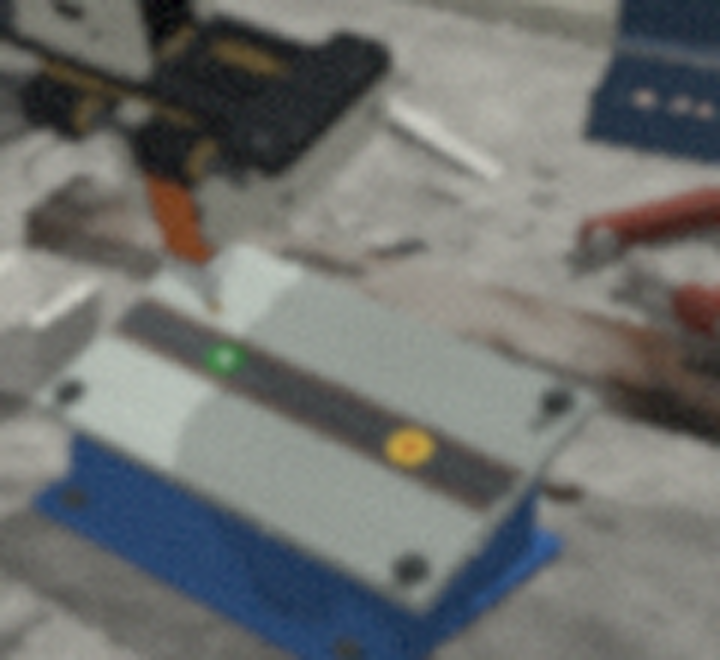

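>>> play_rows([
  [-0.13,0,0.4,0,0,-0.2],
  [0,0,0.4,0,0,0],
  [0,0,0.4,0,0,0],
  [0,0,0.4,0,0,0],
  [0,0,0.4,0,0,0],
  [0,0,0.3,0,0,0],
  [0,0,0,0,0,0],
  [0,0,0,0,0,0],
  [0,0,0,0,0,0],
  [0,0,0,0,0,0],
])

```text
clock: 10.18
tool_pos: [0.5077, -0.136, 0.1529]
orientation: [179.9, -20.0, -9.9]
force: [0.5, 1.0, -1.9]
opening: 0.0236
gripper_force: 30.0
```

Run:
```python
from t import *
tip=st()
d=save("scene","s3.png",(340,170,400,220),12)
print(proj(d,tip),proj(d,G))
```

```text
t 10.1833 turn [ 0.06 -0.02  0.03] Fn [-0.39  1.06 -1.9 ]
G cm tool [ 0.03 -0.01  0.75]
Y cm tool [ 0.03 10.52  0.76]
[np.float64(366.7521174589573), np.float64(207.5076799248786)] [np.float64(367.2610537625466), np.float64(209.24236411910636)]
```

View pics/s3.png

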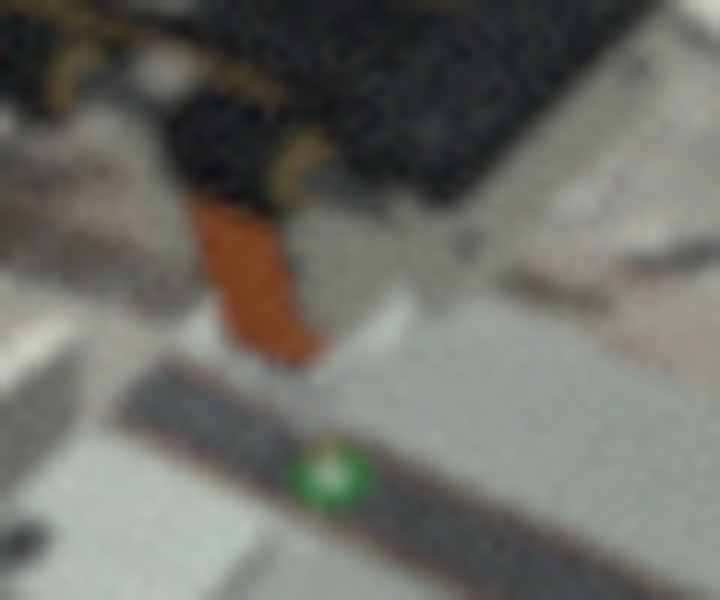

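The picture shows the brass tip at crop (325,445), just above the green mark at crop (330,475), which agrees with the projection. I'll lower it slowly to contact.

>>> play_rows([
  [0.02,0,0.12,0,0,0],
  [0,0,0.12,0,0,0],
  [0,0,0.12,0,0,0],
  [0,0,0.12,0,0,0],
  [0,0,0.12,0,0,0],
  [0,0,0.1,0,0,0],
  [0,0,0.1,0,0,0],
  [0,0,0.1,0,0,0],
  [0,0,0.1,0,0,0],
  [0,0,0.1,0,0,0],
  [0,0,0,0,0,0],
  [0,0,0,0,0,0],
  [0,0,0,0,0,0],
  [0,0,0,0,0,0],
])

```text
clock: 11.4
tool_pos: [0.5115, -0.1368, 0.1425]
orientation: [179.9, -20.0, -9.9]
force: [-1.4, 0.6, 1.3]
opening: 0.0237
gripper_force: 30.0
```

Run:
```python
from t import *
st()
F=[]
for i in range(3): snapshot("top"); F.append(Rp.T@get_obs()["force"])
print(np.round(F,2))
```

```text
t 11.4 turn [ 0.06 -0.01  0.03] Fn [-0.96  0.36  1.77]
G cm tool [ 0.03 -0.01 -0.36]
Y cm tool [ 0.03 10.51 -0.34]
[[-1.11 -0.04  1.69]
 [-0.63  0.5   1.  ]
 [-1.52 -1.14  1.09]]
```

The tip is pressed about 3.6–4 mm in (force rise about 3.1 N), on the mark. Starting the trace.

>>> play_rows([
  [0.02,0.1,0,0,0,0],
  [0,0.2,0,0,0,0],
  [0,0.2,0,0,0,0],
  [0,0.2,0,0,0,0],
  [0,0.2,0,0,0,0],
  [0,0.2,0,0,0,0],
  [0,0.2,0,0,0,0],
  [0,0.2,0,0,0,0],
  [0,0.2,0,0,0,0],
  [0,0.2,0,0,0,0],
  [0,0.2,0,0,0,0],
  [0,0.2,0,0,0,0],
  [0,0.2,0,0,0,0],
  [0,0.2,0,0,0,0],
  [0,0.2,0,0,0,0],
  [0,0.2,0,0,0,0],
  [0,0.2,0,0,0,0],
  [0,0.2,0,0,0,0],
  [0,0.2,0,0,0,0],
  [0,0.2,0,0,0,0],
])

```text
clock: 13.22
tool_pos: [0.5049, -0.1754, 0.1425]
orientation: [179.9, -20.0, -9.9]
force: [-1.2, 1.6, 0.9]
opening: 0.0239
gripper_force: 30.0
```

```bash
python3 -c "
from t import *
st()"
```

```text
t 13.2167 turn [0.06 0.   0.03] Fn [-1.06  1.41  1.31]
G cm tool [ 0.02 -3.93 -0.37]
Y cm tool [ 0.02  6.59 -0.35]
```

>>> play_rows([
  [0.01,0.2,0,0,0,0],
  [0,0.2,0,0,0,0],
  [0,0.2,0,0,0,0],
  [0,0.2,0,0,0,0],
  [0,0.2,0,0,0,0],
  [0,0.2,0,0,0,0],
  [0,0.2,0,0,0,0],
  [0,0.2,0,0,0,0],
  [0,0.2,0,0,0,0],
  [0,0.2,0,0,0,0],
  [0,0.2,0,0,0,0],
  [0,0.2,0,0,0,0],
  [0,0.2,0,0,0,0],
  [0,0.2,0,0,0,0],
  [0,0.2,0,0,0,0],
  [0,0.2,0,0,0,0],
  [0,0.2,0,0,0,0],
  [0,0.2,0,0,0,0],
  [0,0.2,0,0,0,0],
  [0,0.2,0,0,0,0],
])

```text
clock: 14.88
tool_pos: [0.4981, -0.2148, 0.1426]
orientation: [179.9, -20.0, -9.9]
force: [-0.7, 2.7, 0.2]
opening: 0.0239
gripper_force: 30.0
```

```bash
python3 -c "
from t import *
st()"
```

```text
t 14.8833 turn [0.06 0.   0.03] Fn [-1.03  2.52  0.62]
G cm tool [ 0.01 -7.93 -0.37]
Y cm tool [ 0.01  2.59 -0.35]
```

>>> play_rows([
  [0,0.2,0,0,0,0],
  [0,0.2,0,0,0,0],
  [0,0.2,0,0,0,0],
  [0,0.2,0,0,0,0],
  [0,0.2,0,0,0,0],
  [0,0.2,0,0,0,0],
  [0,0.2,0,0,0,0],
  [0,0.2,0,0,0,0],
  [0,0.2,0,0,0,0],
  [0,0.2,0,0,0,0],
  [0,0.2,0,0,0,0],
  [0,0.2,0,0,0,0],
  [0,0.1,0,0,0,0],
  [0,0.05,0,0,0,0],
  [0,0,0,0,0,0],
  [0,0,0,0,0,0],
  [0,0,0,0,0,0],
  [0,0,0,0,0,0],
  [0,0,0,0,0,0],
])

```text
clock: 16.47
tool_pos: [0.4938, -0.2398, 0.1426]
orientation: [179.9, -20.0, -9.9]
force: [-0.9, -1.6, 1.0]
opening: 0.024
gripper_force: 30.0
```

Run:
```python
from t import *
tip=st()
d=save("scene","s4.png",(365,180,425,230),12)
print(proj(d,tip),proj(d,Y))
F=[]
for i in range(8): snapshot("top"); F.append(Rp.T@get_obs()["force"])
print(np.mean(F,0),np.std(F,0))
w=save("wrist","w5.png"); 
for t in("test_spot","start_mark"):
    for q in spot_point("wrist",t)[:2]: print(t,np.round(q["position"],4),round(q["score"],2))
```

```text
t 16.4667 turn [0.07 0.   0.04] Fn [-0.28 -1.74  1.14]
G cm tool [ 1.000e-02 -1.047e+01 -3.600e-01]
Y cm tool [ 0.01  0.06 -0.35]
[np.float64(398.2154836348412), np.float64(224.80215006677858)] [np.float64(398.26020602546123), np.float64(224.00663087443135)]
[-0.60286988 -1.32088513  1.51792056] [0.5109084  0.30859982 0.35835091]
test_spot [ 0.5192 -0.2448  0.0766] 0.52
start_mark [ 0.5345 -0.1453  0.0744] 0.7
```

View pics/s4.png

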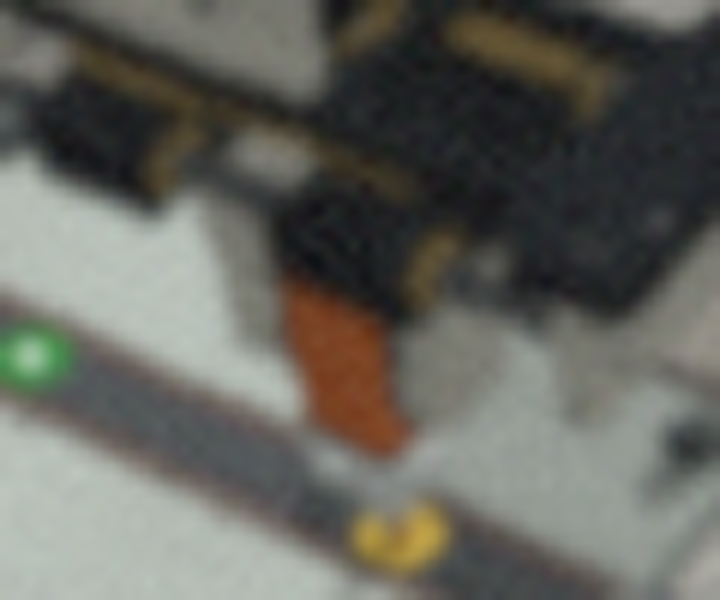

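The picture shows the tip at crop (398,540) on the spot's centre. A small nudge along the seam and 1 mm more push brings the plunger to about half in.

>>> play_rows([
  [0,0.06,0,0,0,0],
  [0,0,0.05,0,0,0],
  [0,0,0.05,0,0,0],
  [0,0,0,0,0,0],
  [0,0,0,0,0,0],
  [0,0,0,0,0,0],
  [0,0,0,0,0,0],
  [0,0,0,0,0,0],
  [0,0,0,0,0,0],
  [0,0,0,0,0,0],
  [0,0,0,0,0,0],
])

```text
clock: 17.98
tool_pos: [0.494, -0.2404, 0.1417]
orientation: [179.9, -20.0, -9.9]
force: [-1.0, 0.6, 0.8]
opening: 0.0238
gripper_force: 30.0
```

Run:
```python
from t import *
st()
F=[]
for i in range(12): snapshot("top"); F.append(Rp.T@get_obs()["force"])
print(np.mean(F,0),np.std(F,0))
```

```text
t 17.9833 turn [ 0.06 -0.    0.04] Fn [-0.79  0.43  1.14]
G cm tool [  0.   -10.52  -0.47]
Y cm tool [ 0.01  0.01 -0.45]
[-0.90427751  0.30052222  2.00680746] [0.50817878 0.57634689 0.39228584]
```

```bash
python3 -c "
from plant import *
print(close_job())"
```

```text
the job is handed in; nothing more can be done
None
```

I handed the job in at about 19 s of the 48 s allowed. The probe was traced from the green mark to the yellow spot at about 2.4 cm/s and is held there, still and square to the plate, with the plunger about half in (4.5 mm by position, 5.2 mm by force); the judge's result is not shown.

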